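# Lock the tip box

## Task

Lock the grey tip box with the brass key that stands in its lock: press the key down lightly and turn it gently back and forth until it drops into the core, then, with the key fully down, turn it clockwise (seen from above) to its stop so that the bolt is fully out in the keeper. Never lean hard on the key or the lock, leave the key in the lock and let go of it, and leave everything else where it stands.

Things in the scene. Friction and masses are not known exactly. Their poses are not given: they have to be found in the camera images.
- tip_box: fixed grey steel tip box, 150 (x) x 210 (y) x 80 mm high; origin at the centre of its underside, z up, lid hinges on its +x side. A steel lock case, 50 x 50 mm, 37 high, stands on it at x = -35 mm, y = 0; case top 117 mm above the counter. More than 40 N on the lock or box from the key or the arm is damage.
- lock_mouth (a point): lock axis at the case top (-35, 0, 117 mm in the box frame). The key shaft has 0.8 mm play all round in the hole. Hidden in the case: a sprung core with a cross slot for the bit, 9 mm deep, at an angle that differs every time. It takes the bit at four angles 90 degrees apart, within about 0.1 rad; the nearest is 0.2 to 0.8 rad from the key's start angle, either way.
- key_bit (a point): centre of the underside of the key's cross bit (26 mm across), 21 mm below the case top at the start, resting on the core. Pressed unengaged, bit and core sink 5 mm at most; the push-back grows from 3 to 7 N, then goes solid. When the slot is found the core springs up and the push-back vanishes; the bit can then go down to 30 mm below the case top (9 mm below its start).
- key: loose brass key, 60 g, upright and captive in the lock (can rise 4 mm); origin as point key_bit, z up. Shaft 10 mm. Bow: upright plate 30 mm wide (x), 8 thick (y), from 36 to 72 mm above the origin, red inlay on both faces, small collar below. Unengaged it turns with light rubbing; engaged it turns against about 0.08 N m; more than 0.35 N m at the stop is damage.
- key_bow (a point): grip point in the middle of the key's bow, 56 mm above the key's origin and 35 mm above the case top at the start; axes as the key's. Grip across the 8 mm thickness (key y). Fingertips reaching 19 mm below this point still clear the case by 7 mm when the key is fully down.
- bolt (a joint): travel (m) of the brass bolt out of the case towards the box's +x: 0 drawn back (start), 0.016 fully out in the dark keeper bracket on the lid, at a hard stop. Only the engaged core moves it: 0.6 rad clockwise (from above) from 0 to 0.016, plus up to 0.25 rad of slack of the key in the slot. Stays where it is left.
- spice_jar: glass jar of red spice with a pale cap, 58 mm across, 94 high; a bystander, origin at the centre of its underside
- deli_tub: green sauce tub with a pale lid, 84 mm across, 72 high; a bystander, origin at the centre of its underside
- ramekin: white ramekin, 68 mm across, 41 high; a bystander, origin at the centre of its underside
- dredger: pale flour shaker, 68 mm across, 104 high; a bystander, origin at the centre of its underside

How it is judged (in metres and radians):
On the way:
1. the key has dropped into the core (8 mm or more below its start height) with the bolt still drawn back (under 4 mm) (z of key in the frame of lock_mouth below -0.029 m and value of joint bolt below 0.004 m), for 0.2 s.
At the end, for the whole second after the job is handed in: the bolt is out by more than 14 of its 16 mm, the key stands in the lock at least 7 mm below its start height (fully down is 9), within 4 mm of the lock axis, at rest and let go (value of joint bolt above 0.014 m and z of key in the frame of lock_mouth below -0.028 m and horizontal distance between key and lock_mouth below 0.004 m and linear speed of key below 0.02 m/s and contact force between the fingers and key below 0.1 N); the robot touches nothing.
It fails at once if more than 40 N between the key and the lock or box (push and twist together) (contact force between key and tip_box above 40 N).
It fails at once if more than 40 N between the arm or its fingers and the tip box (contact force between any of the arm, the fingers and tip_box above 40 N).
It fails at once if the bolt was turned out by over 6 mm while the key was not down in the core (value of joint bolt above 0.006 m and z of key in the frame of lock_mouth above -0.0262 m).
It fails at once if a bystander was moved by more than 20 mm (distance of any of spice_jar, deli_tub, ramekin, dredger from where it was at the start of the episode above 0.02 m).
It also fails if it takes over 72 s, if anything falls off the work surface, if the arm or the gripper's body presses on something with over 40 N, if the wrist force passes 120 N, or if a joint passes its speed limit or range.

## Robot

A 6-joint arm with a two-finger parallel gripper is mounted at the origin on a cart in front of the work surface, level with it; the furniture and walls round the work are solid. World frame = base frame: x ahead of the robot, y to its left, z up, the work surface at z = 0. Lengths are in m, angles in degrees, forces in N, time in s.
With the tool pointing down it reaches from about 0.325 to 0.9 m from the base axis. Payload 6.1 kg.
Tool frame: the origin (TCP) lies at the very end of the fingers, on their centre line; the grasp point (between the pads) lies 19 mm behind it (grip_depth is the distance from the TCP to the grasp point, in m); z points along the fingers, y is the line along which they close (so a half turn about z gives the same grasp; the last joint's range is limited). The gripper opens to 87 mm and grips with 3 to 60 N. Pads are 19 mm wide; open, the fingers measure 117 mm over their backs; the gripper's body (75 mm by 190 mm) begins 51 mm behind the grasp point.
Start: joints at [-78.845, 12.628, 87.462, -0, 79.91, -7.225], TCP at [0.197, -0.593, 0.223] pointing down, gripper open.
Joint ranges: [-170.65, 170.65], [-52.31, 119.04], [5.05, 147.46], [-71.25, 251.25], [11.57, 151.72], [-153.62, 153.62]. Speed limits (degrees/s): [147.25, 147.25, 172.46, 180, 180, 180].

## Interface

Orientations are given as a 3x3 rotation matrix whose columns are the frame's x, y, z axes.
In Python, from station import * gives the robot as it stands.
- The arm moves only by the tool jog_arm, never from a script. Its argument "series" is a list of rows, each an object of numbers: "dx", "dy", "dz": the shift along the tool's x, y, z in mm; "spin": the turn about the tool's z in rad; "hand": the closure, from -1 (fully open) to 1 (shut). In form: [{"dx": .., "dy": .., "dz": .., "spin": .., "hand": ..}, ...]. A call has 1 to 20 rows; each row shifts and turns the commanded pose from where the row before left it, along the tool's axes as they then stand; what a row does not reach is not made up. A row lasts 1/8 s, in which the tool goes at most 62.5 mm and 10.7 degrees, less where a joint would pass 70% of its speed; a pose out of reach is approached as far as the arm can. A call with a gripper value outside its range is refused whole. The fingers move at their own pace and stop on an object; the grip force is fixed at half the most. Time passes only in rows, so rows that do not move let the fingers close. It gives the time, the measured TCP pose, the force, the opening and the grip force at its end, in the units of the state.
- get_obs(): the state, without advancing time (a new reading comes with each control period).
- grab_frame(name): name is "scene" or "top" or "wrist"; returns the picture (400x640x3 uint8, blue, green, red); there is no depth.
- camera_model(name): a dict with "intrinsics" (3x3 intrinsics, pixels), "k1" (the pictures are not rectified: a ray, as slopes to the right and down, at radius r is drawn at 1 + k1 r^2 times it, then the intrinsics apply), "pose" (4x4, takes a point from camera to world coordinates). Camera axes: x right, y down, z forward; pixel columns grow to the right and rows downward; lengths in m; the calibration is good to about 2 mm. A picture is of the moment at which its call begins: read the wrist's pose just before it. camera_model takes no time and is no camera call; for the wrist camera it gives the pose at the moment of the call.
- finish_job(): hands the job in; it is judged then, once.
The state is a dict: "clock": time; "joint_pos": joint angles; "qd": joint speeds; "effort": joint torques, N m; "position": TCP position; "tool_rot": TCP orientation; "force": force on the tool from outside, world axes, zero at the start; "torque": the same for the moment, N m; "width": opening from 0.0 (shut) to 1.0 (fully open); "grip_force": force on a finger pad.
Only numpy, scipy, OpenCV 4.12 (cv2) and the standard library are available. Lean on these libraries where they do the work, as an engineer would, in place of code of your own. Each camera call takes 0.05 s, during which the arm holds its last target. There are 200 camera calls.

## Working session

There is one attempt and no reset: what is moved stays moved. The work goes in short steps, Python scripts to look and compute and a tool call to move; the robot and the scene stay as the last step left them, time stands still between calls to the robot, and variables do not carry over. Pictures are saved under pics/ and viewed, at most 10 in all, crops included, and the job is handed in when it is done.

Besides the shell and the picture viewer there is one more tool, called after "Request:" as name(argument=value, ...) on one line, values as JSON. jog_arm: Moves the arm, as the interface text tells. Its arguments: {"type":"object","properties":{"series":{"type":"array"}},"required":["series"]}

```bash
mkdir -p pics; python3 - <<'E'
from station import *
import cv2
for n in ("scene","top"):
    cv2.imwrite(f"pics/{n}0.png",grab_frame(n))
    m=camera_model(n);print(n,m)
o=get_obs();print(o["clock"],o["position"],o["tool_rot"],o["force"],o["width"])
E
```

```text
scene {'intrinsics': array([[485.41949144,   0.        , 310.62956404],
       [  0.        , 485.41949144, 196.96636003],
       [  0.        ,   0.        ,   1.        ]]), 'k1': 0.010459511796641846, 'pose': array([[-0.75057399, -0.5314036 ,  0.39274534, -0.02295266],
       [-0.66075443,  0.59773321, -0.45400285,  0.53953566],
       [ 0.00650182, -0.60027095, -0.79977029,  1.15741888],
       [ 0.        ,  0.        ,  0.        ,  1.        ]])}
top {'intrinsics': array([[463.61796267,   0.        , 320.55737752],
       [  0.        , 463.61796267, 202.04835286],
       [  0.        ,   0.        ,   1.        ]]), 'k1': -0.1349090222370677, 'pose': array([[-0.1975991 , -0.91231438,  0.3586601 , -0.03587604],
       [-0.98027618,  0.18525363, -0.06884553,  0.01954189],
       [-0.00363431, -0.36518976, -0.93092601,  1.50598763],
       [ 0.        ,  0.        ,  0.        ,  1.        ]])}
0.1 [ 0.19696797 -0.59254598  0.22152465] [[ 9.48978492e-01  3.15340608e-01 -3.49237560e-04]
 [ 3.15340722e-01 -9.48976882e-01  1.76249321e-03]
 [ 2.24367309e-04 -1.78269697e-03 -9.99998386e-01]] [ 0.48797442 -0.37141817 -0.07777569] 1.0019385711564877
```

View pics/top0.png

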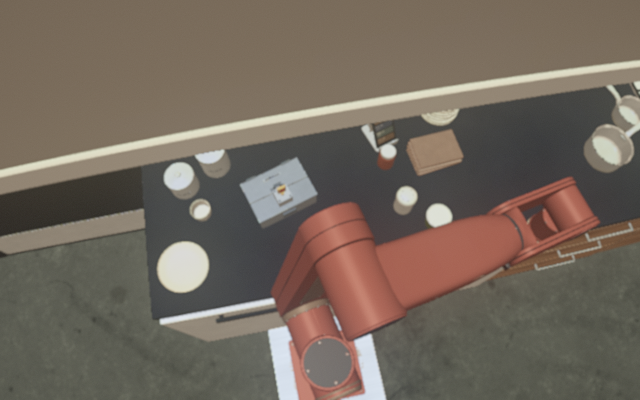

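View pics/scene0.png

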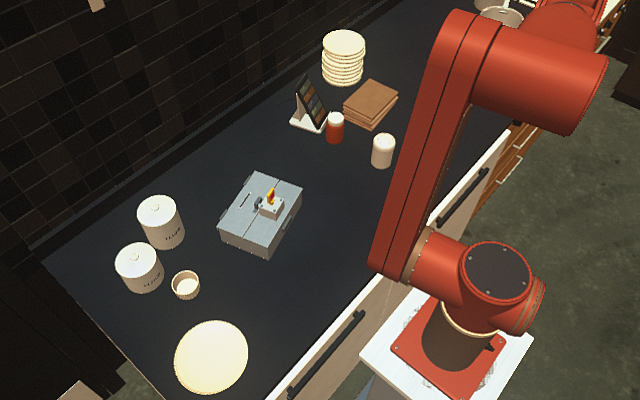

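The box is at about (262,215) in the scene view and (279,191) in the top view, with the key at about (272,197) and (282,188). Next I'll enlarge both crops.

```bash
cat > h.py <<'E'
from station import *
import numpy as np, cv2
def ray(m,u,v):
    K=m["intrinsics"];k=m["k1"]
    d=np.array([(u-K[0,2])/K[0,0],(v-K[1,2])/K[1,1]]);s=d.copy()
    for _ in range(20): s=d/(1+k*(s@s))
    P=m["pose"];return P[:3,3],P[:3,:3]@np.array([*s,1])
def onz(m,u,v,z):
    o,r=ray(m,u,v);return o+r*(z-o[2])/r[2]
def proj(m,p):
    P=m["pose"];c=P[:3,:3].T@(np.asarray(p)-P[:3,3]);s=c[:2]/c[2];s=s*(1+m["k1"]*(s@s))
    return m["intrinsics"][:2,:2]@s+m["intrinsics"][:2,2]
def cross(rs):
    A=0;b=0
    for o,r in rs:
        r=r/np.linalg.norm(r);M=np.eye(3)-np.outer(r,r);A=A+M;b=b+M@o
    p=np.linalg.solve(A,b);return p,[np.linalg.norm((np.eye(3)-np.outer(r,r)/(r@r))@(p-o)) for o,r in rs]
E
python3 - <<'E'
from h import *
a=cv2.imread("pics/scene0.png")[160:270,205:315];b=cv2.imread("pics/top0.png")[145:235,230:330]
f=lambda i:cv2.resize(i,(400,400*i.shape[0]//i.shape[1]),interpolation=cv2.INTER_CUBIC)
A,B=f(a),f(b);c=np.zeros((400,800,3),np.uint8);c[:A.shape[0],:400]=A;c[:B.shape[0],400:]=B
cv2.imwrite("pics/c1.png",c)
for n,u,v in(("scene",272,197),("top",282,188)): print(n,onz(camera_model(n),u,v,0.15))
E
```

```text
scene [0.54655247 0.03429355 0.15      ]
top [0.55808176 0.03008164 0.15      ]
```

View pics/c1.png

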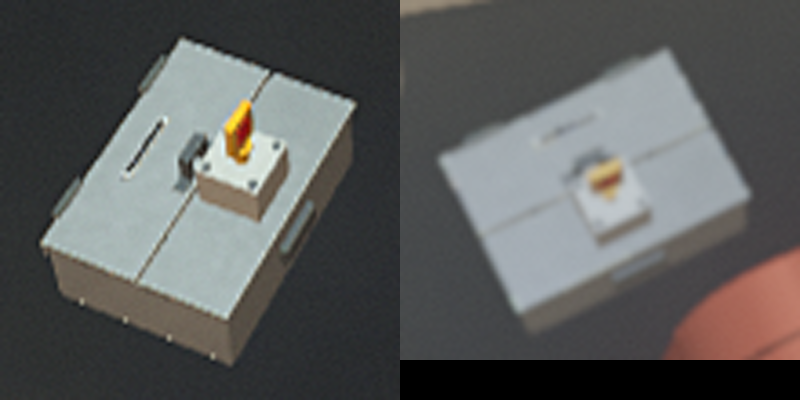

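```bash
python3 - <<'E'
from h import *
S=camera_model("scene");T=camera_model("top")
s=np.array([(180,38),(355,103),(232,320),(43,243)])*110/400+[205,160]
t=(np.array([(668,48),(750,195),(520,312),(440,158)])-[400,0])/4+[230,145]
ps=[]
for n,m,q in(("S",S,s),("T",T,t)):
    p=np.array([onz(m,*x,.08)[:2] for x in q]);ps.append(p)
    print(n,p.round(4).tolist(),np.linalg.norm(p-np.roll(p,-1,0),axis=1).round(4))
p=sum(ps)/2;c=p.mean(0);ex=(p[0]+p[3]-p[1]-p[2]);ex/=np.linalg.norm(ex)
for q in ps+[p]:
    c=q.mean(0);e=(q[0]+q[3]-q[1]-q[2]);e/=np.linalg.norm(e)
    print("centre",c,"yaw",np.degrees(np.arctan2(e[1],e[0])),"lock",c-.035*e)
o=get_obs();print(o["joint_pos"],camera_model("wrist")["pose"].round(3).tolist(),camera_model("wrist")["intrinsics"][0])
# corners via triangulation
for a,b in zip(s,t): print(cross([ray(S,*a),ray(T,*b)]))
E
```

```text
S [[0.6907, -0.0362], [0.543, -0.0799], [0.4781, 0.1224], [0.6264, 0.1671]] [0.154  0.2125 0.1549 0.2133]
T [[0.6929, -0.0394], [0.5446, -0.0818], [0.4809, 0.1218], [0.6298, 0.1676]] [0.1542 0.2134 0.1558 0.2164]
centre [0.58458374 0.04336368] yaw 16.630261400767733 lock [0.55104773 0.03334687]
centre [0.5870705  0.04207245] yaw 16.539452382335686 lock [0.55351866 0.0321088 ]
centre [0.58582712 0.04271806] yaw 16.584775399813616 lock [0.55228317 0.03272788]
[-7.88439767e+01  1.26715809e+01  8.75205877e+01 -9.47858357e-05
  7.99107782e+01 -7.22535601e+00] [[0.315, -0.92, -0.231, 0.259], [-0.949, -0.306, -0.075, -0.572], [-0.002, 0.243, -0.97, 0.383], [0.0, 0.0, 0.0, 1.0]] [329.40666287   0.         319.05650152]
(array([ 0.69576845, -0.03977795,  0.07328511]), [np.float64(0.0005218420591099329), np.float64(0.0005218420591099059)])
(array([ 0.54567337, -0.08218288,  0.07607173]), [np.float64(0.0005172851315915635), np.float64(0.0005172851315914999)])
(array([0.4804372 , 0.12169757, 0.07783464]), [np.float64(0.00121439132643607), np.float64(0.0012143913264361487)])
(array([0.62835329, 0.16720914, 0.07969623]), [np.float64(0.001532786502685646), np.float64(0.0015327865026855626)])
```

Request:
jog_arm(series=[{"dx":38,"dy":-34.5,"dz":-2},{"dx":38,"dy":-34.5,"dz":-2},{"dx":38,"dy":-34.5,"dz":-2},{"dx":38,"dy":-34.5,"dz":-2},{"dx":38,"dy":-34.5,"dz":-2},{"dx":38,"dy":-34.5,"dz":-2},{"dx":38,"dy":-34.5,"dz":-2},{"dx":38,"dy":-34.5},{"dx":38,"dy":-34.5},{"dx":38,"dy":-34.5},{"dx":38,"dy":-34.5},{"dx":38,"dy":-34.5},{"dx":38,"dy":-34.5},{"dx":38,"dy":-34.5},{"dx":0},{"dx":0}])

```text
$.series[0]: bad value
```

```bash
python3 - <<'E'
from h import *
o=get_obs();m=camera_model("wrist");i=grab_frame("wrist");cv2.imwrite("pics/w1.png",i)
np.save("w1.npy",m["pose"])
print(o["clock"],o["position"],o["tool_rot"].round(4) if hasattr(o["tool_rot"],"round") else o["tool_rot"],o["joint_pos"],o["force"])
print(proj(m,[.5523,.0327,.117]),proj(m,[.5523,.0327,.168]))
E
```

```text
0.1 [ 0.19696797 -0.59254598  0.22152465] [[ 9.490e-01  3.153e-01 -3.000e-04]
 [ 3.153e-01 -9.490e-01  1.800e-03]
 [ 2.000e-04 -1.800e-03 -1.000e+00]] [-7.88439767e+01  1.26715809e+01  8.75205877e+01 -9.47858357e-05
  7.99107782e+01 -7.22535601e+00] [ 0.48797442 -0.37141817 -0.07777569]
[-742.2379636  -945.00639867] [-1231.90225325 -1433.91151439]
```

View pics/w1.png

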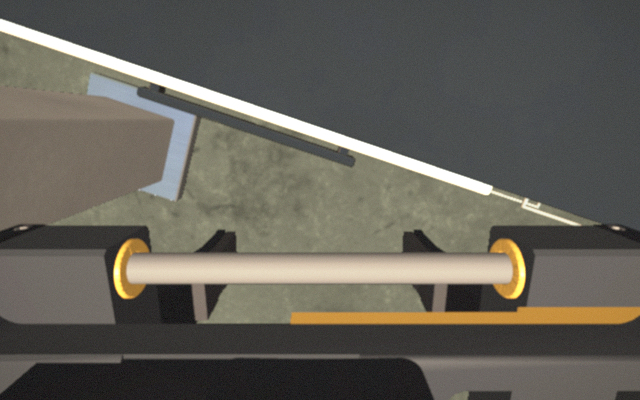

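The call was refused because every field is needed, so the arm has not moved. The wrist picture shows only the counter edge and the gripper, with fingertips at about (225,235) and (415,235). I'll resend it with full rows.

Request:
jog_arm(series=[{"dx":38,"dy":-34.5,"dz":-2,"spin":0,"hand":-1},{"dx":38,"dy":-34.5,"dz":-2,"spin":0,"hand":-1},{"dx":38,"dy":-34.5,"dz":-2,"spin":0,"hand":-1},{"dx":38,"dy":-34.5,"dz":-2,"spin":0,"hand":-1},{"dx":38,"dy":-34.5,"dz":-2,"spin":0,"hand":-1},{"dx":38,"dy":-34.5,"dz":-2,"spin":0,"hand":-1},{"dx":38,"dy":-34.5,"dz":-2,"spin":0,"hand":-1},{"dx":38,"dy":-34.5,"dz":0,"spin":0,"hand":-1},{"dx":38,"dy":-34.5,"dz":0,"spin":0,"hand":-1},{"dx":38,"dy":-34.5,"dz":0,"spin":0,"hand":-1},{"dx":38,"dy":-34.5,"dz":0,"spin":0,"hand":-1},{"dx":38,"dy":-34.5,"dz":0,"spin":0,"hand":-1},{"dx":38,"dy":-34.5,"dz":0,"spin":0,"hand":-1},{"dx":38,"dy":-34.5,"dz":0,"spin":0,"hand":-1},{"dx":0,"dy":0,"dz":0,"spin":0,"hand":-1},{"dx":0,"dy":0,"dz":0,"spin":0,"hand":-1}])

```text
clock: 2.15
position: [0.5492, 0.033, 0.236]
tool_rot: [[0.949, 0.316, -0.001], [0.316, -0.949, -0.0], [-0.001, -0.0, -1.0]]
force: [-0.9, 0.5, -0.2]
width: 1.003
grip_force: 0.0
```

```bash
python3 - <<'E'
from h import *
o=get_obs();m=camera_model("wrist");i=grab_frame("wrist");cv2.imwrite("pics/w2.png",i)
np.save("w2.npy",m["pose"])
print(o["clock"],o["position"],o["tool_rot"].round(4),o["joint_pos"],o["force"])
print(proj(m,[.5523,.0327,.117]),proj(m,[.5523,.0327,.168]))
E
```

```text
2.15 [0.54922473 0.03300485 0.23604276] [[ 9.487e-01  3.161e-01 -1.200e-03]
 [ 3.161e-01 -9.487e-01 -4.000e-04]
 [-1.200e-03 -0.000e+00 -1.000e+00]] [-4.75748615e+00  1.93398742e+00  9.77475141e+01 -2.66321762e-02
  8.03825373e+01  6.68196768e+01] [-0.91181355  0.48814509 -0.20862216]
[320.28687614 192.71586041] [320.54354154 208.06431777]
```

View pics/w2.png

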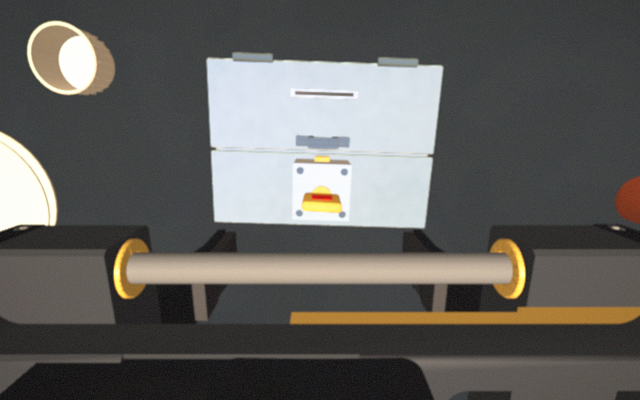

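Wrist view: the case top has corners at about (293,162), (351,161) and (350,220). The bow is at (321,204), wide along the image's horizontal, which is box y. The gripper therefore has to turn about 90°.

```bash
python3 - <<'E'
from h import *
m=camera_model("wrist");m["pose"]=np.load("w2.npy")
i=cv2.imread("pics/w2.png").astype(int)
c=i[150:232,270:372];b,g,r=c[...,0],c[...,1],c[...,2]
y=((r-b)>70)&(r>120);y=y.astype(np.uint8)
n,l,st,ce=cv2.connectedComponentsWithStats(y)
print([(s.tolist(),x.round(1).tolist()) for s,x in zip(st[1:],ce[1:]) if s[4]>15])
k=1+np.argmax(st[1:,4]);ys,xs=np.where(l==k)
for v in range(ys.min(),ys.max()+1):
    q=xs[ys==v];print(v+150,q.min()+270,q.max()+270,c[v,q].mean(0).round())
S=camera_model("scene")
# box corners in wrist
for n,q in (("w",[(208,59),(442,67),(428,227),(213,222)]),):
    p=np.array([onz(m,*x,.08)[:2] for x in q]);cc=p.mean(0);e=p[0]+p[1]-p[2]-p[3];e/=np.linalg.norm(e)
    print(p.round(4).tolist(),np.linalg.norm(p-np.roll(p,-1,0),axis=1),cc,np.degrees(np.arctan2(e[1],e[0])),cc-.035*e)
p=np.array([onz(m,*x,.117)[:2] for x in [(293,161),(351,161),(351,220),(292,219.5)]]);print(p,np.linalg.norm(p-np.roll(p,-1,0),axis=1),p.mean(0))
E
```

```text
[([44, 6, 16, 7, 90], [51.7, 8.8]), ([32, 36, 40, 27, 790], [51.4, 50.9])]
186 319 323 [163. 230. 250.]
187 317 325 [136. 238. 254.]
188 316 327 [132. 242. 254.]
189 314 328 [135. 243. 254.]
190 313 329 [132. 243. 254.]
191 313 329 [123. 241. 255.]
192 312 330 [110. 225. 250.]
193 306 330 [ 82. 167. 218.]
194 305 335 [ 61. 123. 194.]
195 304 337 [ 44.  92. 190.]
196 304 338 [ 39.  77. 191.]
197 304 338 [ 36.  74. 194.]
198 304 338 [ 39.  85. 208.]
199 303 338 [ 50. 111. 222.]
200 303 339 [ 57. 133. 219.]
201 303 339 [ 63. 159. 219.]
202 302 339 [ 78. 198. 238.]
203 302 340 [ 94. 229. 251.]
204 302 340 [108. 242. 254.]
205 302 341 [119. 245. 255.]
206 302 341 [124. 245. 254.]
207 302 341 [125. 245. 254.]
208 302 341 [122. 245. 254.]
209 303 341 [115. 245. 255.]
210 304 341 [115. 243. 254.]
211 313 340 [129. 236. 254.]
212 331 340 [153. 220. 247.]
[[0.6292, 0.1645], [0.6894, -0.0374], [0.5453, -0.085], [0.4815, 0.1232]] [0.21065203 0.15177923 0.21780869 0.15335665] [0.58634419 0.0413212 ] 16.940606475474436 [0.55286293 0.03112289]
[[ 0.57120821  0.06354764]
 [ 0.58684035  0.01663764]
 [ 0.53732901 -0.00117697]
 [ 0.52114397  0.04886751]] [0.04944606 0.05261875 0.05259663 0.05217216] [0.55413039 0.03196895]
```

```bash
python3 - <<'E'
from h import *
m=camera_model("wrist");m["pose"]=np.load("w2.npy")
i=cv2.imread("pics/w2.png").astype(int);o=np.array([270,193])
c=i[193:216,270:372];y=((c[...,2]-c[...,0]>70)&(c[...,1]>190)).astype(np.uint8)
k=max(cv2.findContours(y,cv2.RETR_EXTERNAL,cv2.CHAIN_APPROX_NONE)[0],key=cv2.contourArea)
R=cv2.minAreaRect(k);P=cv2.boxPoints(R)+o;print(R,P.tolist())
W=np.array([onz(m,*p,.168)[:2] for p in P]);d=W-np.roll(W,-1,0);print(W.round(4).tolist(),np.linalg.norm(d,axis=1),np.degrees(np.arctan2(d[:,1],d[:,0])),W.mean(0))
E
```

```text
((51.46034240722656, 13.674139022827148), (39.4024772644043, 9.630412101745605), 3.3664605617523193) [[301.51034355163574, 210.32413864135742], [302.0758590698242, 200.71034622192383], [341.41033935546875, 203.02413940429688], [340.8448257446289, 212.63793182373047]]
[[0.5463, 0.0452], [0.5533, 0.047], [0.5606, 0.0196], [0.5537, 0.0176]] [0.00719146 0.0283576  0.00720553 0.02856816] [-165.55753953  104.9585298    16.11785911  -75.06731902] [0.55348635 0.03238606]
```

Request:
jog_arm(series=[{"dx":0,"dy":0,"dz":0,"spin":-0.168,"hand":-1},{"dx":0,"dy":0,"dz":0,"spin":-0.168,"hand":-1},{"dx":0,"dy":0,"dz":0,"spin":-0.168,"hand":-1},{"dx":0,"dy":0,"dz":0,"spin":-0.168,"hand":-1},{"dx":0,"dy":0,"dz":0,"spin":-0.168,"hand":-1},{"dx":0,"dy":0,"dz":0,"spin":-0.168,"hand":-1},{"dx":0,"dy":0,"dz":0,"spin":-0.168,"hand":-1},{"dx":0,"dy":0,"dz":0,"spin":-0.168,"hand":-1},{"dx":0,"dy":0,"dz":0,"spin":-0.168,"hand":-1},{"dx":-1.7,"dy":4,"dz":10,"spin":0,"hand":-1},{"dx":0,"dy":0,"dz":20,"spin":0,"hand":-0.3},{"dx":0,"dy":0,"dz":0,"spin":0,"hand":-0.3},{"dx":0,"dy":0,"dz":0,"spin":0,"hand":-0.3},{"dx":0,"dy":0,"dz":0,"spin":0,"hand":-0.3}])

```text
clock: 3.95
position: [0.5543, 0.0325, 0.207]
tool_rot: [[-0.259, 0.966, 0.001], [0.966, 0.259, -0.0], [-0.0, 0.001, -1.0]]
force: [0.7, 1.1, 0.4]
width: 0.677
grip_force: 0.0
```

```bash
python3 - <<'E'
from h import *
o=get_obs();m=camera_model("wrist");i=grab_frame("wrist");cv2.imwrite("pics/w3.png",i)
print(o["clock"],o["position"],o["tool_rot"].round(4),o["joint_pos"],o["force"],o["torque"],o["width"])
c=i[:250].astype(int);y=((c[...,2]-c[...,0]>70)&(c[...,1]>60)&(c[...,2]>120)).astype(np.uint8)
n,l,st,ce=cv2.connectedComponentsWithStats(y)
print([(s.tolist(),x.round(1).tolist()) for s,x in zip(st[1:],ce[1:]) if s[4]>40])
print(proj(m,[.5535,.0323,.168]),proj(m,[.5535,.0323,.152]))
E
```

```text
3.95 [0.5542552  0.03245796 0.20703912] [[-2.587e-01  9.660e-01  8.000e-04]
 [ 9.660e-01  2.587e-01 -0.000e+00]
 [-2.000e-04  8.000e-04 -1.000e+00]] [-4.78860324e+00  3.72506524e+00  9.90408855e+01  2.34607130e-03
  7.71860177e+01 -1.97825283e+01] [0.71092279 1.10013867 0.42829217] [ 0.0352066  -0.10597551 -0.01651388] 0.6769680804437399
[([307, 192, 23, 53, 748], [318.2, 216.9]), ([177, 239, 22, 11, 181], [187.8, 244.8]), ([440, 239, 22, 11, 178], [450.5, 244.8])]
[319.29540854 225.26794698] [319.25482321 217.98938414]
```

View pics/w3.png

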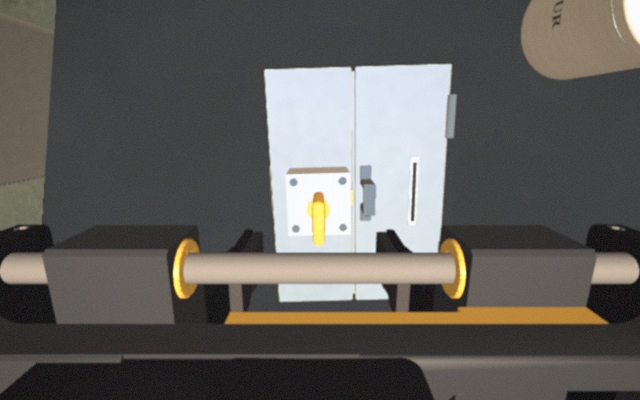

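The wrist view shows the bow edge-on at column 318-319, rows 192-245, midway between the fingertips at about 247 and 393. It is centred and aligned, so I'll descend and grip.

Request:
jog_arm(series=[{"dx":0,"dy":-0.6,"dz":20,"spin":0,"hand":-0.3},{"dx":0,"dy":0,"dz":20,"spin":0,"hand":0},{"dx":0,"dy":0,"dz":20,"spin":0,"hand":0.3},{"dx":0,"dy":0,"dz":13,"spin":0,"hand":0.5},{"dx":0,"dy":0,"dz":0,"spin":0,"hand":0.7},{"dx":0,"dy":0,"dz":0,"spin":0,"hand":0.7},{"dx":0,"dy":0,"dz":0,"spin":0,"hand":0.7},{"dx":0,"dy":0,"dz":0,"spin":0,"hand":0.7}])

```text
clock: 5.0
position: [0.5538, 0.0322, 0.1342]
tool_rot: [[-0.259, 0.966, 0.001], [0.966, 0.259, -0.0], [-0.0, 0.001, -1.0]]
force: [-0.7, -0.0, 0.0]
width: 0.154
grip_force: 0.0
```

Request:
jog_arm(series=[{"dx":0,"dy":0,"dz":0,"spin":0,"hand":0.8},{"dx":0,"dy":0,"dz":0,"spin":0,"hand":0.9},{"dx":0,"dy":0,"dz":0,"spin":0,"hand":1},{"dx":0,"dy":0,"dz":0,"spin":0,"hand":1},{"dx":0,"dy":0,"dz":0,"spin":0,"hand":1},{"dx":0,"dy":0,"dz":0,"spin":0,"hand":1}])

```text
clock: 5.75
position: [0.5534, 0.0322, 0.1337]
tool_rot: [[-0.259, 0.966, 0.0], [0.966, 0.259, -0.0], [-0.0, 0.0, -1.0]]
force: [-0.2, 0.1, 1.4]
width: 0.088
grip_force: 30.0
```

```bash
python3 - <<'E'
from h import *
o=get_obs()
for k in("clock","position","joint_pos","force","torque","width","grip_force"):print(k,o[k])
E
```

```text
clock 5.75
position [0.55343909 0.03223552 0.13366981]
joint_pos [-4.81773031e+00  7.66793802e+00  1.03040444e+02  5.13932423e-04
  6.92797738e+01 -1.98298585e+01]
force [-0.19300574  0.08620694  1.36837834]
torque [-0.00773193 -0.124762    0.01289603]
width 0.08844547273744718
grip_force 30.000253873877227
```

Request:
jog_arm(series=[{"dx":0,"dy":0,"dz":1,"spin":0,"hand":1},{"dx":0,"dy":0,"dz":1,"spin":0,"hand":1},{"dx":0,"dy":0,"dz":0.5,"spin":0,"hand":1},{"dx":0,"dy":0,"dz":0,"spin":0,"hand":1},{"dx":0,"dy":0,"dz":0,"spin":0,"hand":1}])

```text
clock: 6.38
position: [0.5535, 0.0322, 0.1312]
tool_rot: [[-0.259, 0.966, 0.0], [0.966, 0.259, 0.0], [-0.0, 0.0, -1.0]]
force: [-1.2, 1.0, 4.5]
width: 0.091
grip_force: 30.0
```

Request:
jog_arm(series=[{"dx":0,"dy":0,"dz":0,"spin":0.05,"hand":1},{"dx":0,"dy":0,"dz":0,"spin":0.05,"hand":1},{"dx":0,"dy":0,"dz":0,"spin":0.05,"hand":1},{"dx":0,"dy":0,"dz":0,"spin":0,"hand":1},{"dx":0,"dy":0,"dz":0,"spin":0,"hand":1}])

```text
clock: 7.0
position: [0.5536, 0.0322, 0.1312]
tool_rot: [[-0.113, 0.994, 0.001], [0.994, 0.113, -0.0], [-0.0, 0.001, -1.0]]
force: [0.3, -0.1, 4.5]
width: 0.091
grip_force: 30.0
```

Push-back is 4.5 N as expected, so I'll search clockwise in small steps.

Request:
jog_arm(series=[{"dx":0,"dy":0,"dz":0,"spin":0.04,"hand":1},{"dx":0,"dy":0,"dz":0,"spin":0.04,"hand":1},{"dx":0,"dy":0,"dz":0,"spin":0.04,"hand":1},{"dx":0,"dy":0,"dz":0,"spin":0,"hand":1}])

```text
clock: 7.5
position: [0.5535, 0.0322, 0.1311]
tool_rot: [[0.007, 1.0, 0.0], [1.0, -0.007, -0.0], [-0.0, 0.0, -1.0]]
force: [0.5, 0.2, 4.3]
width: 0.091
grip_force: 30.0
```

Request:
jog_arm(series=[{"dx":0,"dy":0,"dz":0,"spin":0.04,"hand":1},{"dx":0,"dy":0,"dz":0,"spin":0.04,"hand":1},{"dx":0,"dy":0,"dz":0,"spin":0.04,"hand":1},{"dx":0,"dy":0,"dz":0,"spin":0,"hand":1}])

```text
clock: 8.0
position: [0.5534, 0.0322, 0.1311]
tool_rot: [[0.126, 0.992, 0.0], [0.992, -0.126, -0.0], [-0.0, 0.0, -1.0]]
force: [-0.6, 0.1, 3.9]
width: 0.093
grip_force: 30.0
```

Request:
jog_arm(series=[{"dx":0,"dy":0,"dz":0,"spin":0.04,"hand":1},{"dx":0,"dy":0,"dz":0,"spin":0.04,"hand":1},{"dx":0,"dy":0,"dz":0,"spin":0.04,"hand":1},{"dx":0,"dy":0,"dz":0,"spin":0,"hand":1}])

```text
clock: 8.5
position: [0.5534, 0.0322, 0.131]
tool_rot: [[0.244, 0.97, 0.0], [0.97, -0.244, 0.0], [0.0, 0.0, -1.0]]
force: [0.1, 0.1, 4.8]
width: 0.088
grip_force: 30.0
```

Request:
jog_arm(series=[{"dx":0,"dy":0,"dz":0,"spin":0.04,"hand":1},{"dx":0,"dy":0,"dz":0,"spin":0.04,"hand":1},{"dx":0,"dy":0,"dz":0,"spin":0.04,"hand":1},{"dx":0,"dy":0,"dz":0,"spin":0,"hand":1}])

```text
clock: 9.0
position: [0.5534, 0.0323, 0.1311]
tool_rot: [[0.358, 0.934, 0.0], [0.934, -0.358, 0.0], [0.0, 0.0, -1.0]]
force: [-0.7, 0.7, 4.8]
width: 0.091
grip_force: 30.0
```

Request:
jog_arm(series=[{"dx":0,"dy":0,"dz":0,"spin":0.04,"hand":1},{"dx":0,"dy":0,"dz":0,"spin":0.04,"hand":1},{"dx":0,"dy":0,"dz":0,"spin":0.04,"hand":1},{"dx":0,"dy":0,"dz":0,"spin":0,"hand":1}])

```text
clock: 9.5
position: [0.5534, 0.0322, 0.1311]
tool_rot: [[0.467, 0.884, 0.0], [0.884, -0.467, -0.0], [0.0, 0.0, -1.0]]
force: [-1.3, 0.9, 4.5]
width: 0.085
grip_force: 30.0
```

Request:
jog_arm(series=[{"dx":0,"dy":0,"dz":0,"spin":0.04,"hand":1},{"dx":0,"dy":0,"dz":0,"spin":0.04,"hand":1},{"dx":0,"dy":0,"dz":0,"spin":0.04,"hand":1},{"dx":0,"dy":0,"dz":0,"spin":0,"hand":1}])

```text
clock: 10.0
position: [0.5533, 0.0322, 0.131]
tool_rot: [[0.57, 0.822, -0.0], [0.822, -0.57, 0.0], [-0.0, -0.0, -1.0]]
force: [0.0, 0.6, 3.8]
width: 0.085
grip_force: 30.0
```

Request:
jog_arm(series=[{"dx":0,"dy":0,"dz":0,"spin":0.04,"hand":1},{"dx":0,"dy":0,"dz":0,"spin":0.04,"hand":1},{"dx":0,"dy":0,"dz":0,"spin":0.04,"hand":1},{"dx":0,"dy":0,"dz":0,"spin":0,"hand":1}])

```text
clock: 10.5
position: [0.5534, 0.0322, 0.131]
tool_rot: [[0.664, 0.748, 0.0], [0.748, -0.664, -0.0], [0.0, 0.0, -1.0]]
force: [0.9, 0.2, 4.2]
width: 0.095
grip_force: 30.0
```

```bash
python3 - <<'E'
from h import *
o=get_obs()
for k in("clock","position","joint_pos","force","torque","width","grip_force"):print(k,o[k])
E
```

```text
clock 10.5
position [0.55338445 0.03223051 0.13101515]
joint_pos [-4.81821075e+00  7.84011355e+00  1.03157294e+02 -3.75571728e-04
  6.89990667e+01  3.67860416e+01]
force [0.90254133 0.22942789 4.21130638]
torque [-0.07200524 -0.06898462 -0.0163724 ]
width 0.09451241049312722
grip_force 30.001081922091544
```

Request:
jog_arm(series=[{"dx":0,"dy":0,"dz":0,"spin":0.04,"hand":1},{"dx":0,"dy":0,"dz":0,"spin":0.04,"hand":1},{"dx":0,"dy":0,"dz":0,"spin":0.04,"hand":1},{"dx":0,"dy":0,"dz":0,"spin":0,"hand":1}])

```text
clock: 11.0
position: [0.5525, 0.0323, 0.13]
tool_rot: [[0.749, 0.663, -0.002], [0.663, -0.749, 0.0], [-0.001, -0.002, -1.0]]
force: [-0.1, 0.3, 0.2]
width: 0.089
grip_force: 30.0
```

Push-back is gone, so the slot is found. Now I'll ease the key down.

Request:
jog_arm(series=[{"dx":0,"dy":0,"dz":1,"spin":0,"hand":1},{"dx":0,"dy":0,"dz":1,"spin":0,"hand":1},{"dx":0,"dy":0,"dz":1,"spin":0,"hand":1},{"dx":0,"dy":0,"dz":1,"spin":0,"hand":1},{"dx":0,"dy":0,"dz":0,"spin":0,"hand":1}])

```text
clock: 11.62
position: [0.5533, 0.0322, 0.1269]
tool_rot: [[0.75, 0.662, -0.0], [0.662, -0.75, 0.0], [-0.0, -0.0, -1.0]]
force: [0.4, 0.4, -0.6]
width: 0.094
grip_force: 30.0
```

Request:
jog_arm(series=[{"dx":0,"dy":0,"dz":1,"spin":0,"hand":1},{"dx":0,"dy":0,"dz":0.7,"spin":0,"hand":1},{"dx":0,"dy":0,"dz":0,"spin":0,"hand":1},{"dx":0,"dy":0,"dz":0,"spin":0,"hand":1}])

```text
clock: 12.12
position: [0.5533, 0.0323, 0.1253]
tool_rot: [[0.75, 0.662, -0.0], [0.662, -0.75, 0.0], [-0.0, -0.0, -1.0]]
force: [0.4, -0.0, -0.3]
width: 0.089
grip_force: 30.0
```

Request:
jog_arm(series=[{"dx":0,"dy":0,"dz":0.5,"spin":0,"hand":1},{"dx":0,"dy":0,"dz":0,"spin":0,"hand":1},{"dx":0,"dy":0,"dz":0,"spin":0,"hand":1}])

```text
clock: 12.5
position: [0.5534, 0.0322, 0.1249]
tool_rot: [[0.75, 0.661, 0.0], [0.661, -0.75, -0.0], [0.0, 0.0, -1.0]]
force: [-1.1, -0.1, -0.6]
width: 0.088
grip_force: 30.0
```

Request:
jog_arm(series=[{"dx":0,"dy":0,"dz":0.4,"spin":0,"hand":1},{"dx":0,"dy":0,"dz":0,"spin":0,"hand":1},{"dx":0,"dy":0,"dz":0,"spin":0,"hand":1}])

```text
clock: 12.88
position: [0.5535, 0.0322, 0.1247]
tool_rot: [[0.75, 0.661, 0.0], [0.661, -0.75, -0.0], [0.0, 0.0, -1.0]]
force: [-0.5, -0.0, 2.6]
width: 0.086
grip_force: 30.0
```

Key is fully down: 9.0 mm below its start, with bottom contact at 2.6 N. Now I'll turn it clockwise.

Request:
jog_arm(series=[{"dx":0,"dy":0,"dz":0,"spin":0.04,"hand":1},{"dx":0,"dy":0,"dz":0,"spin":0.04,"hand":1},{"dx":0,"dy":0,"dz":0,"spin":0.04,"hand":1},{"dx":0,"dy":0,"dz":0,"spin":0.04,"hand":1},{"dx":0,"dy":0,"dz":0,"spin":0.04,"hand":1},{"dx":0,"dy":0,"dz":0,"spin":0.04,"hand":1},{"dx":0,"dy":0,"dz":0,"spin":0.04,"hand":1},{"dx":0,"dy":0,"dz":0,"spin":0.04,"hand":1},{"dx":0,"dy":0,"dz":0,"spin":0.04,"hand":1},{"dx":0,"dy":0,"dz":0,"spin":0.04,"hand":1},{"dx":0,"dy":0,"dz":0,"spin":0,"hand":1}])

```text
clock: 14.25
position: [0.5534, 0.0325, 0.1246]
tool_rot: [[0.948, 0.318, 0.0], [0.318, -0.948, 0.0], [0.0, -0.0, -1.0]]
force: [-1.0, 1.5, 2.6]
width: 0.091
grip_force: 30.0
```

```bash
cat > s.py <<'E'
from h import *
o=get_obs()
for k in("clock","position","force","torque","effort"):print(k,np.round(o[k],4))
print("yaw",np.arctan2(o["tool_rot"][1,0],o["tool_rot"][0,0]))
E
python3 s.py
```

```text
clock 14.25
position [0.5534 0.0325 0.1246]
force [-0.9615  1.4959  2.5843]
torque [0.2179 0.1862 0.0972]
effort [ -0.5915 -41.7953 -35.2366  -0.2305  -0.3524   0.27  ]
yaw 0.3233096733043302
```

Request:
jog_arm(series=[{"dx":0,"dy":0,"dz":0,"spin":0.03,"hand":1},{"dx":0,"dy":0,"dz":0,"spin":0.03,"hand":1},{"dx":0,"dy":0,"dz":0,"spin":0.03,"hand":1},{"dx":0,"dy":0,"dz":0,"spin":0.03,"hand":1},{"dx":0,"dy":0,"dz":0,"spin":0,"hand":1}])

```text
clock: 14.88
position: [0.5534, 0.0323, 0.1245]
tool_rot: [[0.98, 0.201, 0.0], [0.201, -0.98, 0.0], [0.0, -0.0, -1.0]]
force: [-0.5, 1.8, 3.5]
width: 0.086
grip_force: 30.0
```

```bash
python3 s.py
```

```text
clock 14.875
position [0.5534 0.0323 0.1245]
force [-0.5103  1.8352  3.4657]
torque [0.5152 0.0595 0.0588]
effort [ -1.248  -41.6575 -35.0376  -0.6584  -0.2998   0.2256]
yaw 0.2022919687220574
```

Request:
jog_arm(series=[{"dx":0,"dy":0,"dz":0,"spin":0.02,"hand":1},{"dx":0,"dy":0,"dz":0,"spin":0.02,"hand":1},{"dx":0,"dy":0,"dz":0,"spin":0.02,"hand":1},{"dx":0,"dy":0,"dz":0,"spin":0,"hand":1}])

```text
clock: 15.38
position: [0.5534, 0.0323, 0.1244]
tool_rot: [[0.99, 0.142, 0.0], [0.142, -0.99, 0.0], [0.0, -0.0, -1.0]]
force: [-0.4, 2.7, 2.5]
width: 0.09
grip_force: 30.0
```

```bash
python3 s.py
```

```text
clock 15.375
position [0.5534 0.0323 0.1244]
force [-0.3847  2.6849  2.4506]
torque [0.666  0.0796 0.0825]
effort [ -1.6223 -41.6298 -34.9785  -0.8947  -0.2719   0.1777]
yaw 0.14244376812478673
```

Request:
jog_arm(series=[{"dx":0,"dy":0,"dz":0,"spin":0.02,"hand":1},{"dx":0,"dy":0,"dz":0,"spin":0.02,"hand":1},{"dx":0,"dy":0,"dz":0,"spin":0.02,"hand":1},{"dx":0,"dy":0,"dz":0,"spin":0,"hand":1}])

```text
clock: 15.88
position: [0.5534, 0.0323, 0.1245]
tool_rot: [[0.997, 0.082, 0.0], [0.082, -0.997, 0.0], [0.0, -0.0, -1.0]]
force: [0.2, 3.7, 2.7]
width: 0.089
grip_force: 30.0
```

```bash
python3 s.py; python3 - <<'E'
from h import *
i=grab_frame("scene");cv2.imwrite("pics/s2.png",cv2.resize(i[160:270,205:315],(660,660)[:2],interpolation=cv2.INTER_CUBIC)[:600])
E
```

```text
clock 15.875
position [0.5534 0.0323 0.1245]
force [0.2231 3.6908 2.7273]
torque [0.7814 0.0811 0.0689]
effort [ -1.8995 -41.6241 -34.9706  -1.0756  -0.2709   0.178 ]
yaw 0.0824494190283674
```

View pics/s2.png

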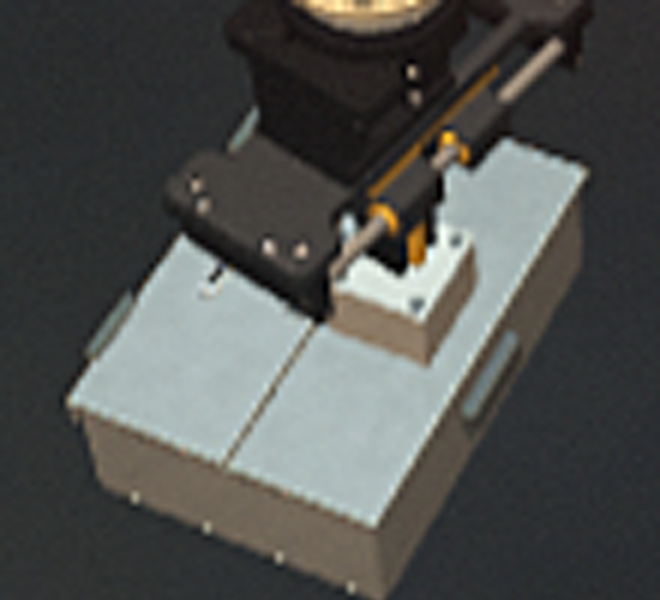

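The gripper hides the bolt in this view, with the key foot at about (417,245). Torque is still only the turning friction of about 0.07 N m, so the stop is not reached yet and I'll continue in small steps.

Request:
jog_arm(series=[{"dx":0,"dy":0,"dz":0,"spin":0.02,"hand":1},{"dx":0,"dy":0,"dz":0,"spin":0.02,"hand":1},{"dx":0,"dy":0,"dz":0,"spin":0,"hand":1}])

```text
clock: 16.3
position: [0.5534, 0.0323, 0.1245]
tool_rot: [[0.999, 0.042, 0.0], [0.042, -0.999, 0.0], [0.0, -0.0, -1.0]]
force: [-0.1, 3.3, 3.0]
width: 0.093
grip_force: 30.0
```

```bash
python3 s.py
```

```text
clock 16.3
position [0.5534 0.0323 0.1245]
force [-0.0996  3.2836  2.9835]
torque [0.7984 0.042  0.0979]
effort [ -2.0801 -41.6285 -34.9861  -1.1918  -0.2821   0.1781]
yaw 0.04235490035903817
```

Request:
jog_arm(series=[{"dx":0,"dy":0,"dz":0,"spin":0.02,"hand":1},{"dx":0,"dy":0,"dz":0,"spin":0.02,"hand":1},{"dx":0,"dy":0,"dz":0,"spin":0,"hand":1}])

```text
clock: 16.68
position: [0.5533, 0.0323, 0.1244]
tool_rot: [[1.0, 0.002, -0.0], [0.002, -1.0, 0.0], [-0.0, -0.0, -1.0]]
force: [-0.3, 3.5, 2.7]
width: 0.091
grip_force: 30.0
```

```bash
python3 s.py
```

```text
clock 16.675
position [0.5533 0.0323 0.1244]
force [-0.2855  3.4581  2.7054]
torque [0.8376 0.0931 0.0606]
effort [ -2.2117 -41.6373 -35.0163  -1.2728  -0.3029   0.1788]
yaw 0.0024336777316080276
```

Request:
jog_arm(series=[{"dx":0,"dy":0,"dz":0,"spin":0.02,"hand":1},{"dx":0,"dy":0,"dz":0,"spin":0.02,"hand":1},{"dx":0,"dy":0,"dz":0,"spin":0,"hand":1}])

```text
clock: 17.05
position: [0.5533, 0.0323, 0.1244]
tool_rot: [[0.999, -0.037, -0.0], [-0.037, -0.999, 0.0], [-0.0, -0.0, -1.0]]
force: [-0.7, 4.7, 2.2]
width: 0.089
grip_force: 30.0
```

```bash
python3 s.py
```

```text
clock 17.05
position [0.5533 0.0323 0.1244]
force [-0.6662  4.6884  2.1534]
torque [0.9492 0.1422 0.1538]
effort [ -2.6437 -41.7061 -35.2586  -1.4278  -0.4602   0.2693]
yaw -0.037440634556799156
```

Request:
jog_arm(series=[{"dx":0,"dy":0,"dz":0,"spin":0.012,"hand":1},{"dx":0,"dy":0,"dz":0,"spin":0,"hand":1}])

```text
clock: 17.3
position: [0.5532, 0.0323, 0.1244]
tool_rot: [[0.999, -0.049, -0.0], [-0.049, -0.999, 0.0], [-0.0, -0.0, -1.0]]
force: [-0.5, 4.8, 3.4]
width: 0.087
grip_force: 30.0
```

```bash
python3 s.py
```

```text
clock 17.3
position [0.5532 0.0323 0.1244]
force [-0.5217  4.7782  3.4299]
torque [1.0314 0.2042 0.2073]
effort [ -2.8991 -41.7561 -35.4028  -1.502   -0.5478   0.2954]
yaw -0.049253397457260296
```

Torque has risen to 0.21 N m against the stop. I'll relax the twist, open and lift away.

Request:
jog_arm(series=[{"dx":0,"dy":0,"dz":0,"spin":-0.03,"hand":1},{"dx":0,"dy":0,"dz":0,"spin":0,"hand":0.7},{"dx":0,"dy":0,"dz":0,"spin":0,"hand":0.4},{"dx":0,"dy":0,"dz":0,"spin":0,"hand":0.1},{"dx":0,"dy":0,"dz":0,"spin":0,"hand":0},{"dx":0,"dy":0,"dz":-10,"spin":0,"hand":0},{"dx":0,"dy":0,"dz":-20,"spin":0,"hand":0},{"dx":0,"dy":0,"dz":-30,"spin":0,"hand":0},{"dx":0,"dy":0,"dz":-30,"spin":0,"hand":0},{"dx":0,"dy":0,"dz":-20,"spin":0,"hand":0},{"dx":0,"dy":0,"dz":0,"spin":0,"hand":0},{"dx":0,"dy":0,"dz":0,"spin":0,"hand":0}])

```text
clock: 18.8
position: [0.5527, 0.0323, 0.2333]
tool_rot: [[1.0, -0.019, -0.002], [-0.019, -1.0, 0.0], [-0.002, -0.0, -1.0]]
force: [-0.0, -0.3, 0.3]
width: 0.5
grip_force: 0.0
```

```bash
python3 - <<'E'
from h import *
i=grab_frame("wrist")[100:260,220:420];cv2.imwrite("pics/w4.png",cv2.resize(i,(750,600),interpolation=cv2.INTER_CUBIC))
m=camera_model("wrist");print(proj(m,[.5535,.0323,.159])-[220,100],get_obs()["force"])
E
```

```text
[ 98.37196888 108.41534558] [-0.26133005  0.3521862   0.04563478]
```

View pics/w4.png

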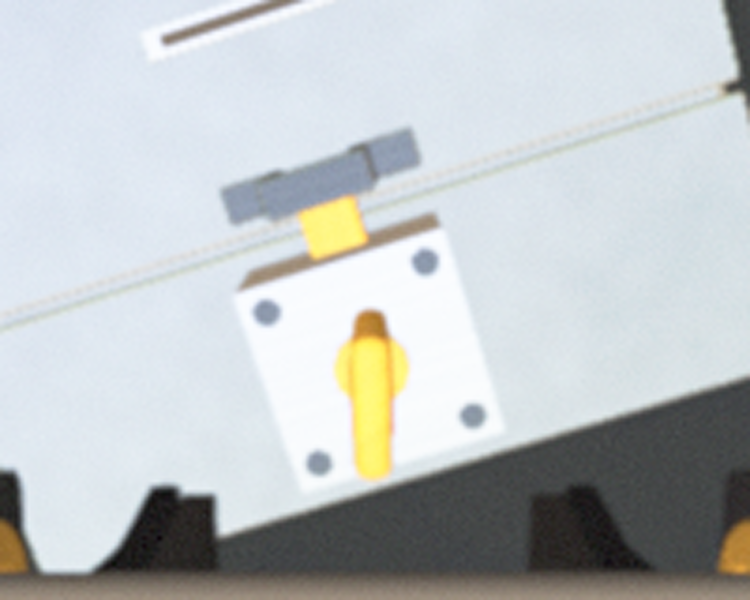

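The picture shows the bolt (333,228) reaching out of the case into the keeper (320,180). The key stands free at (372,390), clear of both fingers. Handing in.

```bash
python3 -c "
from station import *
print(finish_job())"
```

```text
the job is handed in; nothing more can be done
None
```

I handed the job in with the box locked as far as I could tell: the key dropped 9 mm into the core, I turned it clockwise to the stop (about 0.21 N m), and the last picture shows the bolt in the keeper and the key released; no verdict came back.

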